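# Transfer a row of finishing jars to the bench rack in reverse order

## Robot

A 6-joint arm with a two-finger parallel gripper is mounted at the origin on a cart in front of the work surface, level with it; the furniture and walls round the work are solid. World frame = base frame: x ahead of the robot, y to its left, z up, the work surface at z = 0. Lengths are in mm, angles in degrees, forces in N, time in s.
With the tool pointing down it reaches from about 400 to 925 mm from the base axis. Payload 12.5 kg.
Tool frame: the origin (TCP) lies between the finger pads; the fingertips stand 17 mm ahead of it and the grasp point (between the pads) lies 2 mm behind it (bot.nose_length is the distance from the TCP to the fingertips, in mm); z points along the fingers, y is the line along which they close (so a half turn about z gives the same grasp; the last joint's range is limited). The gripper opens to 95 mm and grips with 3 to 60 N. Pads are 20 mm wide; open, the fingers measure 119 mm over their backs; the gripper's body (75 mm by 180 mm) begins 59 mm behind the grasp point.
Start: joints at [64.251, 28.126, 89.318, -0, 62.55, -6.05], TCP at [210.65, 588.448, 231.661] pointing down, gripper open.
Joint ranges: [-177.58, 177.58], [-47.91, 125.51], [2.72, 160], [-65.01, 245.01], [3.68, 167.84], [-153.87, 153.87]. Speed limits (degrees/s): [127.2, 127.2, 159.86, 180, 180, 180].

## Interface

Orientations are given as [roll, pitch, yaw] about the fixed x, y, z axes, in that order (R = Rz(yaw) Ry(pitch) Rx(roll)).
In Python, from bench import bot gives the robot as it stands. The module is installed in compiled form; this text tells all that it offers.
- The arm moves only by the shell command python3 -m handwheel 'ROWS' [OPENING] [FORCE]. ROWS is JSON, a list of rows, each a list of 2 entries, a list of its own where there are three numbers: the shift along the tool's x, y, z as a fraction of full scale, then the turn, a rotation vector about the tool's x, y, z as a fraction of full scale. A call has 1 to 5 rows; each row is the pose to reach, as a shift and turn from the pose commanded when the call began, along the tool's axes at that moment; what a row does not reach only later rows make up. Full scale, the value 1, is 0.3 m for a shift and 45 degrees for a turn. A row lasts 1/12 s, in which the tool goes at most 41.7 mm and 7.16 degrees, less where a joint would pass 70% of its speed; a pose out of reach is approached as far as the arm can. A call with a number of a shift or a turn outside -1 to 1 is refused whole. A call with a gripper value outside its range is refused whole. OPENING is the finger opening in mm, from 0 to 95.1, set as the call begins (- or left out, the last holds). The fingers move at their own pace and stop on an object; FORCE is the grip in N (left out, the last holds). Time passes only in rows, so rows that repeat a pose let the fingers close. It gives the time, the measured TCP pose, the force, the opening and the grip force at its end, in the units of the state.
- bot.get_state(): the state, without advancing time (a new reading comes with each control period).
- bot.camera(name): name is "side" or "top" or "wrist"; returns a dict with "color" (400x640x3 uint8, red, green, blue), "mtx" (3x3 intrinsics, pixels), "T" (4x4, takes a point from camera to world coordinates). Camera axes: x right, y down, z forward; pixel columns grow to the right and rows downward; lengths in mm; the calibration is good to about 2 mm. A picture is of the moment at which its call begins. There is no depth.
- bot.finish_job(): hands the job in; it is judged then, once.
The state is a dict: "time_s": time; "joint_positions": joint angles; "dq": joint speeds; "effort": joint torques, N m; "ee_pos": TCP position; "tool_rot": TCP orientation; "wrist_force": force on the tool from outside, world axes, zero at the start; "ft_torque": the same for the moment, N m; "finger_gap": finger opening in mm; "grip_force": force on a finger pad.
Only numpy, scipy, OpenCV 4.12 (cv2) and the standard library are available. Lean on these libraries where they do the work, as an engineer would, in place of code of your own. Each camera call takes 0.05 s, during which the arm holds its last target. There are 200 camera calls.

## Task

The four jars of polishing compound stand in their order of use in the cups of the aluminium carrier; I now work from the other side of the bench, so move them into the wooden rack in reverse left-to-right order: the leftmost jar of the carrier goes into the rightmost recess of the rack, the second from the left into the second from the right, and so on (left and right as the robot sees them). Keep the jars upright, and leave each one standing flat on the floor of its recess.

Things in the scene. Friction and masses are not known exactly. Their poses are not given: they have to be found in the camera images.
- carrier: aluminium carrier bar on the grey board (worktop offcut on the bench, its top 40 mm above the bench top, level), 72 x 272 x 6 mm (x, y, z), fixed, with a 12 mm high lip at each end. Origin: centre of its underside, on the board. y runs along the row to its left end (turned at most 17 degrees from straight across the bench), z up. Four cups stand in a row on it at y = +96, +32, -32, -96 mm, x = 0.
- rack: pale wooden rack on the grey board, 74 x 272 x 16 mm (x, y, z), fixed, empty; may lie left or right of the carrier. Origin: centre of its underside, on the board. y runs along the row to its left end (turned at most 17 degrees from straight across the bench), z up. Four round recesses, 54 mm wide, 6 mm deep (floor 10 mm above the grey board), at y = +96, +32, -32, -96 mm, x = 0.
- red_jar_centre (a point): centre, half-way up, of the red jar with a ribbed red screw cap and a pale label; 34 mm across, 45 mm tall, loose, rigid and closed, round about its z axis, which points up. It stands in one of the carrier's cups at the start, its bottom 10 mm above the grey board. It can be gripped anywhere on its sides; in a recess of the rack its centre is 32.5 mm above the grey board.
- grey_jar_centre (a point): centre, half-way up, of the low grey jar with a black ribbed screw cap (the lowest of the four); 32 mm across, 26 mm tall, loose, rigid and closed, round about its z axis, which points up. It stands in one of the carrier's cups at the start, its bottom 10 mm above the grey board. It can be gripped anywhere on its sides; in a recess of the rack its centre is 23 mm above the grey board.
- white_jar_centre (a point): centre, half-way up, of the white jar with a cream ribbed screw cap (the widest of the four); 40 mm across, 40 mm tall, loose, rigid and closed, round about its z axis, which points up. It stands in one of the carrier's cups at the start, its bottom 10 mm above the grey board. It can be gripped anywhere on its sides; in a recess of the rack its centre is 30 mm above the grey board.
- glass_jar_centre (a point): centre, half-way up, of the slim amber glass jar with a plain aluminium cap (the tallest and thinnest of the four); 28 mm across, 56 mm tall, loose, rigid and closed, round about its z axis, which points up. It stands in one of the carrier's cups at the start, its bottom 10 mm above the grey board. It can be gripped anywhere on its sides; in a recess of the rack its centre is 38 mm above the grey board.
- cup_red_jar: the round grey plastic cup on the carrier in which the red jar stands at the start (all four cups are alike). Fixed; stays in its place in the row after the jar has gone. Outside diameter 58 mm, inside 52 mm, rim 14 mm and inner floor 10 mm above the grey board; origin: centre of its underside, 6 mm above the grey board.
- cup_grey_jar: the round grey plastic cup on the carrier in which the low grey jar stands at the start (all four cups are alike). Fixed; stays in its place in the row after the jar has gone. Outside diameter 58 mm, inside 52 mm, rim 14 mm and inner floor 10 mm above the grey board; origin: centre of its underside, 6 mm above the grey board.
- cup_white_jar: the round grey plastic cup on the carrier in which the white jar stands at the start (all four cups are alike). Fixed; stays in its place in the row after the jar has gone. Outside diameter 58 mm, inside 52 mm, rim 14 mm and inner floor 10 mm above the grey board; origin: centre of its underside, 6 mm above the grey board.
- cup_glass_jar: the round grey plastic cup on the carrier in which the slim amber glass jar stands at the start (all four cups are alike). Fixed; stays in its place in the row after the jar has gone. Outside diameter 58 mm, inside 52 mm, rim 14 mm and inner floor 10 mm above the grey board; origin: centre of its underside, 6 mm above the grey board.
Mind the look-alikes: they are no part of the job. What is shaped like the part that bears glass_jar_centre but turquoise is not meant. What is shaped like the part that bears red_jar_centre but purple is not meant.

How it is judged:
By the outcome, as a careful person would: the job done as asked, in the order asked, and still so for the second after the job is handed in, with the robot touching nothing.
It also fails if it takes over 102 s, if anything falls off the work surface, if the arm or the gripper's body presses on something with over 40 N, if the wrist force passes 120 N, or if a joint passes its speed limit or range.

## Working session

There is one attempt and no reset: what is moved stays moved. The work goes in short steps, Python scripts to look and compute and a shell command to move; the robot and the scene stay as the last step left them, time stands still between calls to the robot, and variables do not carry over. Pictures are saved under pics/ and viewed, at most 14 in all, crops included, and the job is handed in when it is done.

```bash
mkdir -p pics; python3 - <<'E'
from bench import bot
import cv2
s=bot.get_state();print(s)
for n in("top","side"):
    c=bot.camera(n);cv2.imwrite(f"pics/{n}0.png",c["color"][:,:,::-1]);print(n,c["mtx"].tolist(),c["T"].round(3).tolist())
E
```

```text
{'time_s': 0.0, 'joint_positions': array([ 6.42525614e+01,  2.81635010e+01,  8.93508353e+01, -4.87244465e-04,
        6.25512074e+01, -6.05000943e+00]), 'dq': array([-0.11044897,  0.02463535,  0.00526952, -0.02033751, -0.02134777,
       -0.03403957]), 'effort': array([ 4.83421627e-04, -6.12661314e+01, -2.58164424e+01,  6.91550947e-02,
        4.85147769e-02, -8.25104780e-05]), 'ee_pos': array([210.52929727, 588.21960573, 231.06449139]), 'tool_rot': array([-1.79934776e+02, -6.47834414e-03,  1.60302792e+02]), 'wrist_force': array([0.66545783, 0.40056512, 0.64098427]), 'ft_torque': array([ 0.00928347, -0.0107383 , -0.02181358]), 'grip_force': 0.0, 'finger_gap': 95.15287897911124}
top [[402.4347806207027, 0.0, 313.04825369121414], [0.0, 402.4347806207027, 198.04166742799114], [0.0, 0.0, 1.0]] [[0.019, -0.983, 0.181, 352.721], [-1.0, -0.02, -0.005, 106.574], [0.009, -0.181, -0.983, 1074.727], [0.0, 0.0, 0.0, 1.0]]
side [[458.104287766558, 0.0, 318.9506701847372], [0.0, 458.104287766558, 200.96137646792377], [0.0, 0.0, 1.0]] [[0.59, -0.472, 0.655, -444.022], [-0.807, -0.336, 0.485, -616.479], [-0.009, -0.815, -0.58, 946.268], [0.0, 0.0, 0.0, 1.0]]
```

View pics/top0.png

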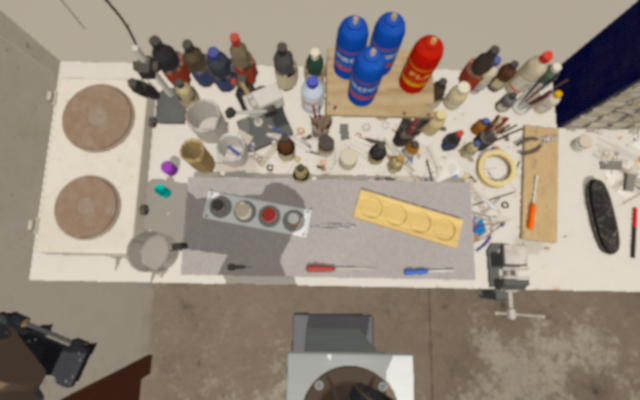

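View pics/side0.png

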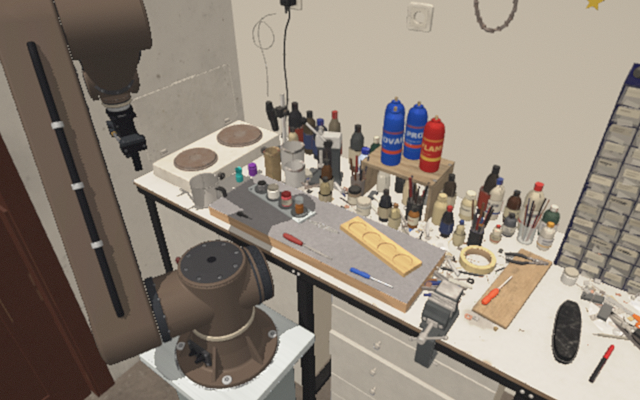

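Top view: on the carrier, left to right, are grey (220,206), white (244,211), red (269,215) and glass (294,220). The rack lies to the right, with recesses from about (371,205) to (446,227).

```bash
cat > h.py <<'E'
import numpy as np, cv2
from bench import bot
def ray(c,u,v,z):
    d=c["T"][:3,:3]@np.linalg.inv(c["mtx"])@[u,v,1]; o=c["T"][:3,3]
    return o+d*(z-o[2])/d[2]
def proj(c,p):
    q=c["mtx"]@(c["T"][:3,:3].T@(np.array(p,float)-c["T"][:3,3])); return q[:2]/q[2]
E
python3 - <<'E'
from h import *
c=bot.camera("top");im=c["color"]
cv2.imwrite("pics/topcrop.png",cv2.resize(im[170:260,190:480,::-1],None,fx=2.7,fy=2.7,interpolation=cv2.INTER_CUBIC))
hsv=cv2.cvtColor(im,cv2.COLOR_RGB2HSV)
m=cv2.inRange(hsv,(12,70,120),(35,255,255));m[:180]=0;m[260:]=0;m[:,:340]=0;m[:,475:]=0
n,l,s,ce=cv2.connectedComponentsWithStats(m);i=1+s[1:,4].argmax();k=cv2.findContours((l==i).astype(np.uint8),0,2)[0][0]
pts=np.array([ray(c,*p[0],56)[:2] for p in k],np.float32);print("rack",cv2.minAreaRect(pts))
for n,u,v,z in(("grey",220,205,76),("white",244,211,90),("red",269,215,95),("glass",294,219,106)):
    print(n,ray(c,u,v,z).round())
for u,v in((371,205),(396,213),(421,219),(446,227)): print(ray(c,u,v,50).round())
E
```

```text
rack ((493.91162109375, -140.9214630126953), (274.4214172363281, 78.87378692626953), 74.0401611328125)
grey [515. 335.  76.]
white [498. 271.  90.]
red [489. 209.  95.]
glass [479. 147. 106.]
[527. -49.  50.]
[ 507. -113.   50.]
[ 493. -177.   50.]
[ 473. -241.   50.]
```

View pics/topcrop.png

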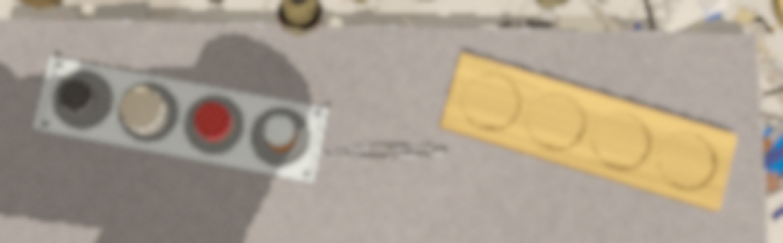

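```bash
cat >> h.py <<'E'
from scipy.spatial.transform import Rotation as Ro
def go(x,y,z,yaw):
    s=bot.get_state();R=Ro.from_euler("xyz",s["tool_rot"],degrees=True)
    G=Ro.from_euler("xyz",[180,0,yaw],degrees=True)
    t=R.inv().apply(np.array([x,y,z])-s["ee_pos"])/300;r=(R.inv()*G).as_rotvec(degrees=True)/45
    print("t",s["time_s"],s["ee_pos"].round(1),s["tool_rot"].round(1),"shift",t.round(3),"rows",(np.linalg.norm(t)*300/41.7).round(1),"turn",r.round(3),(np.linalg.norm(r)*45/7.16).round(1))
E
python3 -m handwheel '[[[-0.59,-0.36,0],[0,0,0.79]],[[-0.59,-0.36,0],[0,0,0.79]],[[-0.59,-0.36,0],[0,0,0.79]],[[-0.59,-0.36,0],[0,0,0.79]],[[-0.59,-0.36,0],[0,0,0.79]]]'
python3 -c "
from h import *
go(495,240,232,79)"
```

```text
time_s: 0.57
ee_pos: [341.6, 425.4, 231.5]
tool_rot: [-180.0, 0.0, 124.4]
wrist_force: [0.6, 1.5, 0.3]
finger_gap: 95.0
grip_force: 0.0
t 0.5667 [341.6 425.4 231.5] [-180.     0.   124.4] shift [-0.799  0.072 -0.001] rows 5.8 turn [-0.     0.     1.009] 6.3
```

```bash

python3 -m handwheel '[[[-0.8,0.07,0],[0,0,1]],[[-0.8,0.07,0],[0,0,1]],[[-0.8,0.07,0],[0,0,1]],[[-0.8,0.07,0],[0,0,1]],[[-0.8,0.07,0],[0,0,1]]]'
python3 -c "
from h import *
go(495,240,232,79)
c=bot.camera('wrist');print(c['T'].round(3).tolist());cv2.imwrite('pics/w1.png',c['color'][:,:,::-1])
for p in [(515,335,76),(498,271,90),(489,209,95),(479,147,106)]:print(proj(c,p).round())"
```

```text
time_s: 0.98
ee_pos: [475.0, 265.1, 231.7]
tool_rot: [180.0, -0.0, 88.6]
wrist_force: [1.4, 0.6, -0.4]
finger_gap: 95.1
grip_force: 0.0
t 0.9833 [475.  265.1 231.7] [180.   -0.   88.6] shift [-0.082  0.069 -0.001] rows 0.8 turn [ 0.    -0.     0.213] 1.3
[[1.0, -0.024, -0.007, 476.697], [-0.025, -0.963, -0.27, 342.829], [-0.0, 0.27, -0.963, 385.804], [0.0, 0.0, 0.0, 1.0]]
[363. 121.]
[346. 192.]
[338. 254.]
[329. 316.]
```

View pics/w1.png

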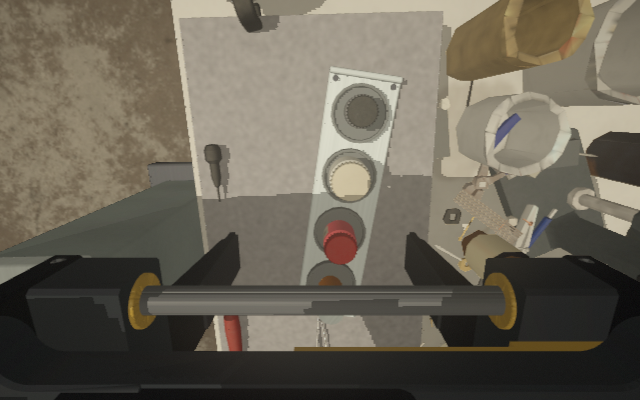

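The wrist view shows the cap tops of grey at about (363,111), white at (351,180) and red at (340,248). Glass is hidden behind the gripper bar. The cup rims centre at about (360,113), (349,176) and (340,236).

```bash
python3 -c "
from h import *
c=bot.camera('wrist')
for u,v,z in [(363,111,76),(351,180,90),(340.5,248,95),(360,113,54),(349,176,54),(340,236,54)]:print(ray(c,u,v,z).round(1))
t=bot.camera('top')
for p in [(515,335,76),(498,271,90),(489,209,95),(479,147,106)]: print(proj(t,p))
im=c['color'];hsv=cv2.cvtColor(im,cv2.COLOR_RGB2HSV)
def cen(m,z,n):
    n_,l,s,ce=cv2.connectedComponentsWithStats(m);i=1+s[1:,4].argmax();k=cv2.findContours((l==i).astype(np.uint8),0,2)[0][0]
    print(n,s[i],cv2.fitEllipse(k))
m=cv2.inRange(hsv,(15,40,120),(35,255,255));m[:140]=0;m[220:]=0;m[:,:320]=0;m[:,385:]=0;cen(m,90,'white')
m=cv2.inRange(im,(0,0,0),(95,95,95));m[:85]=0;m[140:]=0;m[:,:340]=0;m[:,388:]=0;cen(m,76,'grey')
"
```

```text
[520.1 338.7  76. ]
[506.9 277.1  90. ]
[495.3 210.9  95. ]
[519.9 337.   54. ]
[508.  273.9  54. ]
[497.1 207.2  54. ]
[219.89357428 204.80945095]
[244.17230975 211.17902515]
[268.94333788 215.00228225]
[293.92417027 218.96080316]
white [ 324  151   42   46 1446] ((344.55950927734375, 173.7687225341797), (40.0457763671875, 44.57212448120117), 166.4816131591797)
grey [342  91  32  32 102] ((356.3610534667969, 105.24494934082031), (30.516799926757812, 32.31841278076172), 7.206029891967773)
```

```bash

python3 -m handwheel '[[[-0.11,0,0],[0,0,0.15]],[[-0.25,0.05,0],[0,0,0.22]],[[-0.25,0.05,0],[0,0,0.22]],[[-0.25,0.05,0],[0,0,0.22]]]'
python3 -c "
from h import *
c=bot.camera('wrist')
c=bot.camera('wrist');go(480,150,232,79);print(bot.get_state()['dq'].round(1));cv2.imwrite('pics/w2.png',c['color'][:,:,::-1])
import pickle;pickle.dump(c,open('w2.pkl','wb'))"
```

```text
time_s: 1.47
ee_pos: [487.7, 191.0, 231.6]
tool_rot: [-180.0, -0.0, 79.0]
wrist_force: [0.2, -0.6, -0.8]
finger_gap: 95.1
grip_force: 0.0
t 1.5667 [487.2 192.7 231.6] [-180.    -0.    79.1] shift [-0.144  0.003 -0.001] rows 1.0 turn [-0.    -0.     0.003] 0.0
[ 0.9  0.1 -0.1  0.  -0.   0.2]
```

View pics/w2.png

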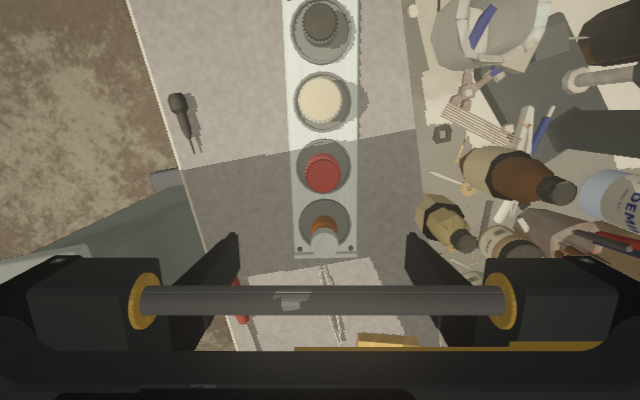

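All four are visible. Cap tops are grey (320,21), white (321,100), red (323,172) and glass (324,241). The carrier midline is almost vertical at u≈323, so yaw is about 79°.

```bash
python3 -c "
from h import *
import pickle;c=pickle.load(open('w2.pkl','rb'))
for u,v,z in [(320,21,76),(321,99,90),(323,171,95),(324,240,106)]:print(ray(c,u,v,z).round(1))
a=[ray(c,u,v,46) for u,v in((288,40),(358,40),(293,240),(355,240))];m1=(a[0]+a[1])/2;m2=(a[2]+a[3])/2;d=m1-m2;print(np.degrees(np.arctan2(d[1],d[0])),m1,m2)
g=ray(c,324,240,106);go(g[0],g[1],75,79)"
```

```text
[514.4 344.   76. ]
[503.  280.4  90. ]
[492.8 218.4  95. ]
[481.8 156.2 106. ]
79.40925629669583 [515.3706422 334.7410869  46.       ] [477.49758845 132.1872408   46.        ]
t 1.5667 [487.2 192.7 231.6] [-180.    -0.    79.1] shift [-0.123  0.005  0.522] rows 3.9 turn [-0.    -0.     0.003] 0.0
```

```bash
python3 -c "
from h import *
s=bot.get_state()
boxes={'wrist':(300,150,350,200),'side':(272,180,300,215),'top':(255,200,283,232)}
z=95
for n in boxes:
    c=bot.camera(n);x0,y0,x1,y1=boxes[n];hsv=cv2.cvtColor(c['color'],cv2.COLOR_RGB2HSV)[y0:y1,x0:x1]
    m=cv2.inRange(hsv,(0,110,60),(8,255,255))|cv2.inRange(hsv,(172,110,60),(180,255,255))
    v,u=np.nonzero(m);
    print(n,len(u),u.min()+x0,u.max()+x0,v.min()+y0,v.max()+y0,u.mean()+x0,v.mean()+y0, c['T'][:3,3],ray(c,u.mean()+x0,v.mean()+y0,90))
print(s['time_s'],s['ee_pos'],s['tool_rot'])
c=bot.camera('side');cv2.imwrite('pics/s1.png',cv2.resize(c['color'][130:260,200:420,::-1],None,fx=3.5,fy=3.5,interpolation=cv2.INTER_CUBIC))
for y in(209,218):print(proj(c,(490,y,95)))
"
```

```text
wrist 1086 306 340 154 192 322.79650092081033 173.17955801104972 [501.36446891 268.99208775 385.81050996] [491.92064765 216.15166653  90.        ]
side 72 281 290 191 199 285.75 195.16666666666666 [-444.02232064 -616.4794053   946.26786275] [486.48626097 208.88440415  90.        ]Traceback (most recent call last):
  File "<string>", line 10, in <module>
    print(n,len(u),u.min()+x0,u.max()+x0,v.min()+y0,v.max()+y0,u.mean()+x0,v.mean()+y0, c['T'][:3,3],ray(c,u.mean()+x0,v.mean()+y0,90))
                   ~~~~~^^
    return umr_minimum(a, axis, None, out, keepdims, initial, where)
ValueError: zero-size array to reduction operation minimum which has no identity
```

```bash
python3 -c "
from h import *
s=bot.get_state();R=Ro.from_euler('xyz',s['tool_rot'],degrees=True)
c=bot.camera('wrist');print(s['ee_pos'],s['tool_rot'])
for p in [(0,-48,17),(0,48,17),(-10,-48,17),(10,-48,17),(-10,48,17),(10,48,17),(0,0,17)]:print(p,proj(c,s['ee_pos']+R.apply(p)).round(1))
cv2.imwrite('pics/w3.png',cv2.resize(c['color'][190:300,180:470,::-1],None,fx=2.7,fy=2.7,interpolation=cv2.INTER_CUBIC))
Ri=R.inv();print(Ri.apply(c['T'][:3,3]-s['ee_pos']),(Ri.as_matrix()@c['T'][:3,:3]).round(4).tolist())
"
```

```text
[487.24121961 192.98515898 231.62263314] [-1.79997071e+02 -1.12141171e-02  7.91861054e+01]
(0, -48, 17) [239.9 252.9]
(0, 48, 17) [406.2 252.8]
(-10, -48, 17) [241.1 268.7]
(10, -48, 17) [238.7 236.8]
(-10, 48, 17) [405.  268.5]
(10, 48, 17) [407.4 236.6]
(0, 0, 17) [323.  252.9]
[  77.68395371   -0.5537692  -154.1271901 ] [[-0.0008, -0.9628, -0.2701], [1.0, -0.0008, -0.0004], [0.0001, -0.2701, 0.9628]]
```

View pics/w3.png

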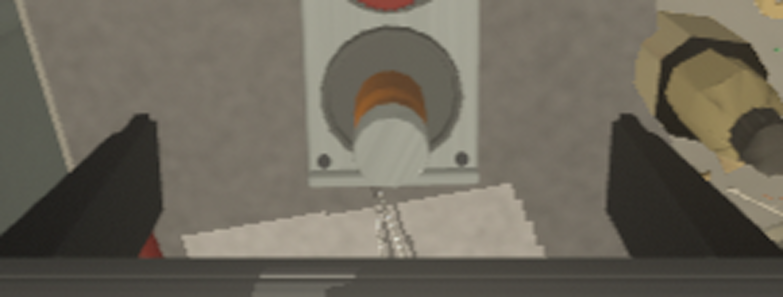

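Fingertip check: the wrist view overestimates y by a few mm, and the other two cameras agree with that. I'll grip glass at about (480,151).

```bash

python3 -m handwheel '[[[-0.137,0.0,0],[0,0,0]],[[-0.141,0.005,0.12],[0,0,0]],[[-0.141,0.005,0.25],[0,0,0]],[[-0.141,0.005,0.25],[0,0,0]]]' 70
python3 -c "
from h import *
bot.camera('wrist')
c=bot.camera('wrist')
go(480,151,76,79.2);cv2.imwrite('pics/w4.png',c['color'][:,:,::-1])"
```

```text
time_s: 2.1
ee_pos: [478.6, 149.6, 151.9]
tool_rot: [-179.6, 0.2, 79.1]
wrist_force: [-1.6, 0.6, -0.2]
finger_gap: 73.6
grip_force: 0.0
t 2.2 [480.9 150.4 156.6] [-179.9    0.    79.1] shift [ 0.002 -0.003  0.269] rows 1.9 turn [-0.003  0.001 -0.002] 0.0
```

View pics/w4.png

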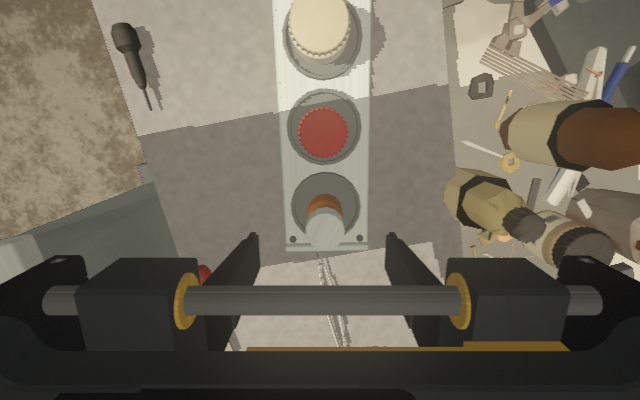

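Glass cap top is at (325,227), with the open fingers straddling its line.

```bash
python3 -c "
from h import *
c=bot.camera('wrist');s=bot.get_state()
print(ray(c,325,227,106),proj(c,[*s['ee_pos'][:2],106]),ray(c,324,132,95))
go(480.5,150.5,76,79.2)"
```

```text
[482.91582305 153.74646234 106.        ] [324.01072605 231.70463835] [493.98370242 214.85437109  95.        ]
t 2.25 [481.6 150.5 157.8] [180.   -0.   79.1] shift [-0.001 -0.004  0.273] rows 2.0 turn [ 0.    -0.    -0.002] 0.0
```

```bash

python3 -m handwheel '[[[0.003,0,0.13],[0,0,0]],[[0.003,0,0.24],[0,0,0]],[[0.003,0,0.272],[0,0,0]],[[0.003,0,0.272],[0,0,0]]]'
python3 -m handwheel '[[[0,0,0],[0,0,0]],[[0,0,0],[0,0,0]],[[0,0,0],[0,0,0]],[[0,0,0],[0,0,0]],[[0,0,0],[0,0,0]]]' 20 20
python3 -m handwheel '[[[0,0,0],[0,0,0]],[[0,0,0],[0,0,0]],[[0,0,0],[0,0,0]],[[0,0,0],[0,0,0]],[[0,0,0],[0,0,0]]]'
```

```text
time_s: 2.58
ee_pos: [481.2, 151.1, 74.8]
tool_rot: [-179.9, 0.0, 79.1]
wrist_force: [0.1, 0.1, 0.5]
finger_gap: 70.1
grip_force: 0.0
time_s: 3.0
ee_pos: [481.7, 150.8, 76.0]
tool_rot: [179.9, -0.0, 79.0]
wrist_force: [0.3, -0.6, -0.4]
finger_gap: 42.1
grip_force: 0.0
time_s: 3.42
ee_pos: [481.5, 150.8, 75.3]
tool_rot: [180.0, -0.0, 79.0]
wrist_force: [-1.0, -0.7, 6.0]
finger_gap: 27.2
grip_force: 20.0
```

```bash

python3 -m handwheel '[[[0,0,-0.08],[0,0,0]],[[0,0,-0.2],[0,0,0]],[[0,0,-0.35],[0,0,0]],[[0,0,-0.4],[0,0,0]],[[0,0,-0.4],[0,0,0]]]'
python3 -c "
from h import *
go(475,-190,196,74)"
```

```text
time_s: 3.83
ee_pos: [482.7, 151.1, 198.8]
tool_rot: [179.6, -0.1, 79.0]
wrist_force: [-0.3, -0.4, -0.6]
finger_gap: 27.2
grip_force: 20.0
t 3.8333 [482.7 151.1 198.8] [ 1.796e+02 -1.000e-01  7.900e+01] shift [-1.121  0.191  0.008] rows 8.2 turn [ 0.008 -0.003  0.112] 0.7
```

```bash

python3 -m handwheel '[[[-0.1,0.02,0],[0,0,0]],[[-0.23,0.04,0],[0,0,0]],[[-0.36,0.06,0],[0,0,0]],[[-0.49,0.083,0],[0,0,0]],[[-0.62,0.105,0],[0,0,0]]]'
python3 -m handwheel '[[[-0.13,0.02,0],[0,0,0]],[[-0.26,0.045,0],[0,0,0.11]],[[-0.38,0.065,0],[0,0,0.11]],[[-0.48,0.082,0],[0,0,0.11]],[[-0.5,0.085,0],[0,0,0.11]]]'
python3 -c "
from h import *
bot.camera('wrist')
c=bot.camera('wrist')
go(520.4,-49,196,74);cv2.imwrite('pics/w5.png',c['color'][:,:,::-1])
import pickle;pickle.dump(c,open('w5.pkl','wb'))
im=c['color'];hsv=cv2.cvtColor(im,cv2.COLOR_RGB2HSV)
m=cv2.inRange(hsv,(12,70,120),(35,255,255));cv2.imwrite('m.png',m)"
```

```text
time_s: 4.25
ee_pos: [476.0, -39.4, 193.8]
tool_rot: [-179.9, -0.0, 79.1]
wrist_force: [1.4, -0.1, -0.1]
finger_gap: 27.5
grip_force: 20.0
time_s: 4.67
ee_pos: [472.9, -193.8, 193.5]
tool_rot: [-179.9, 0.0, 73.9]
wrist_force: [-1.2, 0.3, -0.8]
finger_gap: 27.2
grip_force: 20.0
t 4.7667 [ 472.8 -191.   193.6] [-179.9   -0.    73.9] shift [ 0.499  0.022 -0.008] rows 3.6 turn [-0.003 -0.001 -0.001] 0.0
```

View pics/w5.png

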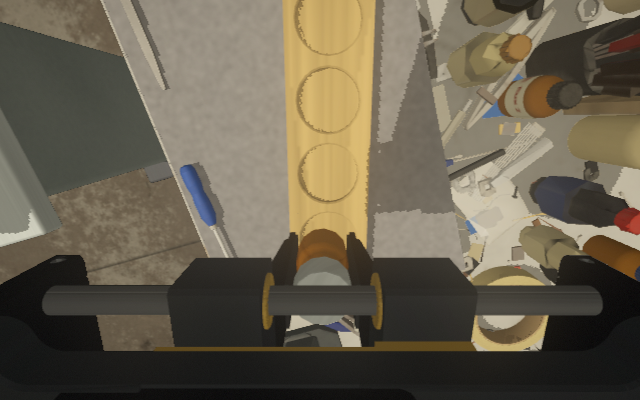

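The rack is seen along the image vertical, with recess rims at (329,17), (328,100) and (328.5,171), and the fourth at about row 238. The held glass jar is upright at u≈322.

```bash
python3 -c "
from h import *
import pickle;c=pickle.load(open('w5.pkl','rb'))
for u,v in [(329,17),(328,100),(328.5,171)]:print(ray(c,u,v,56).round(1))
"
```

```text
[519.9 -47.4  56. ]
[ 501.6 -108.8   56. ]
[ 485.1 -168.5   56. ]
```

```bash

python3 -m handwheel '[[[0.1,0.005,0],[0,0,0]],[[0.23,0.01,0],[0,0,0]],[[0.36,0.02,0],[0,0,0]],[[0.46,0.02,0.0],[0,0,0]],[[0.495,0.02,0.05],[0,0,0]]]'
python3 -m handwheel '[[[0,0,0.1],[0,0,0]],[[0,0,0.2],[0,0,0]],[[0,0,0.27],[0,0,0]],[[0,0,0.27],[0,0,0]]]'
python3 -c "
from h import *
bot.camera('wrist')
c=bot.camera('wrist')
go(519.5,-50,76,74.1);cv2.imwrite('pics/w6.png',c['color'][:,:,::-1])"
```

```text
time_s: 5.18
ee_pos: [520.9, -44.1, 181.1]
tool_rot: [179.9, -0.1, 74.3]
wrist_force: [-0.6, -0.2, -0.9]
finger_gap: 27.5
grip_force: 20.0
time_s: 5.52
ee_pos: [517.5, -46.7, 95.2]
tool_rot: [-179.6, 0.0, 74.2]
wrist_force: [0.1, 0.3, -0.2]
finger_gap: 27.5
grip_force: 20.0
t 5.6167 [519.4 -47.7  98.8] [-179.9   -0.    74.2] shift [-0.007  0.002  0.076] rows 0.5 turn [-0.003 -0.     0.001] 0.0
```

View pics/w6.png

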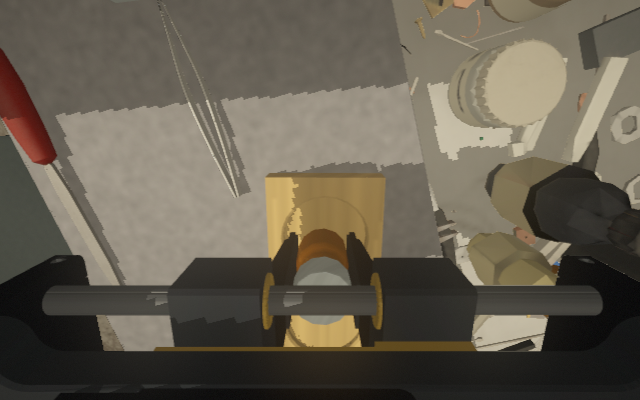

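The jar sits over the leftmost recess, whose rim top is at row 197 and spans u 282–368. The jar is within 2 mm of centre.

```bash

python3 -m handwheel '[[[-0.005,0.003,0.03],[0,0,0]],[[-0.007,0.003,0.06],[0,0,0]],[[-0.007,0.003,0.073],[0,0,0]],[[-0.007,0.003,0.073],[0,0,0]],[[-0.007,0.003,0.073],[0,0,0]]]'
python3 -m handwheel '[[[0,0,0.002],[0,0,0]],[[0,0,0.002],[0,0,0]],[[0,0,0.002],[0,0,0]],[[0,0,0.002],[0,0,0]]]'
python3 -c "
from h import *
go(519.5,-50,76,74.1);print(bot.get_state()['wrist_force'])"
```

```text
time_s: 6.03
ee_pos: [520.2, -51.1, 77.1]
tool_rot: [-180.0, -0.0, 74.1]
wrist_force: [-0.1, -0.3, -1.2]
finger_gap: 27.2
grip_force: 20.0
time_s: 6.37
ee_pos: [520.3, -51.1, 76.7]
tool_rot: [180.0, -0.0, 74.1]
wrist_force: [0.4, 0.7, -0.3]
finger_gap: 27.9
grip_force: 20.0
t 6.3667 [520.3 -51.1  76.7] [180.   -0.   74.1] shift [ 0.003 -0.003  0.002] rows 0.0 turn [ 0. -0. -0.] 0.0
[ 0.35086178  0.72491705 -0.34797749]
```

```bash

python3 -m handwheel '[[[0,0,0.002],[0,0,0]],[[0,0,0.004],[0,0,0]],[[0,0,0.004],[0,0,0]],[[0,0,0.004],[0,0,0]]]'
python3 -c "
from h import *
print(bot.get_state()['wrist_force'],bot.get_state()['ee_pos'])"
```

```text
time_s: 6.7
ee_pos: [520.2, -51.1, 75.3]
tool_rot: [180.0, -0.0, 74.1]
wrist_force: [0.2, 0.3, -0.9]
finger_gap: 27.1
grip_force: 20.0
[ 0.21956917  0.28805421 -0.86070768] [520.20818596 -51.05064067  75.31640063]
```

```bash

python3 -m handwheel '[[[0,0,0.002],[0,0,0]],[[0,0,0.002],[0,0,0]],[[0,0,0.002],[0,0,0]]]'
python3 -m handwheel '[[[0,0,0],[0,0,0]],[[0,0,0],[0,0,0]],[[0,0,0],[0,0,0]],[[0,0,0],[0,0,0]],[[0,0,0],[0,0,0]]]' 60
python3 -m handwheel '[[[0,0,-0.05],[0,0,0]],[[0,0,-0.17],[0,0,0]],[[0,0,-0.3],[0,0,0]],[[0,0,-0.42],[0,0,0]],[[0,0,-0.42],[0,0,0]]]'
python3 -c "
from h import *
go(491,212.5,200,79)"
```

```text
time_s: 6.95
ee_pos: [520.2, -51.0, 75.2]
tool_rot: [180.0, -0.0, 74.1]
wrist_force: [-1.9, 0.5, 7.8]
finger_gap: 27.3
grip_force: 20.0
time_s: 7.37
ee_pos: [520.2, -51.0, 74.6]
tool_rot: [-180.0, -0.0, 74.1]
wrist_force: [-0.8, 0.2, -0.9]
finger_gap: 55.3
grip_force: 0.0
time_s: 7.78
ee_pos: [522.3, -51.4, 206.8]
tool_rot: [179.5, -0.0, 74.1]
wrist_force: [0.2, 0.2, 0.6]
finger_gap: 60.0
grip_force: 0.0
t 7.7833 [522.3 -51.4 206.8] [179.5  -0.   74.1] shift [ 0.818 -0.342  0.02 ] rows 6.4 turn [ 0.012 -0.    -0.109] 0.7
```

```bash

python3 -m handwheel '[[[0.1,-0.04,0],[0,0,0]],[[0.23,-0.095,0],[0,0,-0.11]],[[0.36,-0.15,0],[0,0,-0.11]],[[0.48,-0.2,0],[0,0,-0.11]],[[0.6,-0.25,0],[0,0,-0.11]]]' 70
python3 -c "
from h import *
go(491.5,212.5,160,79.2)"
```

```text
time_s: 8.2
ee_pos: [496.7, 144.4, 200.4]
tool_rot: [-180.0, -0.0, 79.0]
wrist_force: [0.9, 1.2, -0.2]
finger_gap: 69.8
grip_force: 0.0
t 8.2 [496.7 144.4 200.4] [-180.   -0.   79.] shift [ 0.22  -0.06   0.135] rows 1.9 turn [-0.    -0.    -0.004] 0.0
```

```bash

python3 -m handwheel '[[[0.12,-0.03,0],[0,0,0]],[[0.21,-0.056,0.03],[0,0,0]],[[0.22,-0.06,0.13],[0,0,0]],[[0.22,-0.06,0.135],[0,0,0]],[[0.22,-0.06,0.135],[0,0,0]]]'
python3 -c "
from h import *
bot.camera('wrist');c=bot.camera('wrist');hsv=cv2.cvtColor(c['color'],cv2.COLOR_RGB2HSV)
m=cv2.inRange(hsv,(0,110,60),(8,255,255))|cv2.inRange(hsv,(172,110,60),(180,255,255));m[270:]=0
m[:,:270]=0;m[:,380:]=0
v,u=np.nonzero(m);print(len(u),u.min(),u.max(),v.min(),v.max());s=bot.get_state()
print(proj(c,[*s['ee_pos'][:2],95]),'glass case: cap was 4.5px above axis')
go(491.5,212.5,75.5,79.2)
cv2.imwrite('pics/w7.png',c['color'][:,:,::-1])"
```

```text
time_s: 8.62
ee_pos: [491.4, 210.7, 159.0]
tool_rot: [-179.8, 0.1, 79.1]
wrist_force: [0.2, -0.2, 1.4]
finger_gap: 69.8
grip_force: 0.0
1969 299 343 186 240
[323.59335471 225.04825286] glass case: cap was 4.5px above axis
t 8.7167 [492.7 210.1 160.8] [180.  -0.  79.] shift [ 0.007 -0.005  0.284] rows 2.0 turn [ 0.    -0.    -0.005] 0.0
```

View pics/w7.png

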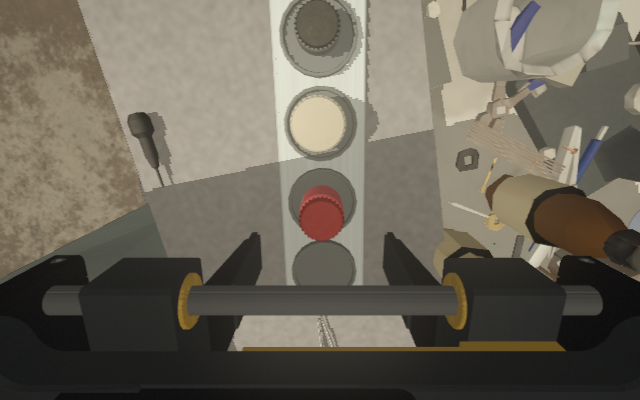

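The red cap is at (322,218), white at (318,124) and grey at (318,27). The red cap lies about 2 mm ahead of the tool axis, so I'll correct while descending.

```bash

python3 -m handwheel '[[[0.004,-0.003,0.13],[0,0,0]],[[0.007,-0.005,0.25],[0,0,0]],[[0.007,-0.005,0.284],[0,0,0]],[[0.007,-0.005,0.284],[0,0,0]]]'
python3 -m handwheel '[[[0,0,0],[0,0,0]],[[0,0,0],[0,0,0]],[[0,0,0],[0,0,0]],[[0,0,0],[0,0,0]],[[0,0,0],[0,0,0]]]' 26 20
python3 -m handwheel '[[[0,0,0],[0,0,0]],[[0,0,0],[0,0,0]],[[0,0,0],[0,0,0]],[[0,0,0],[0,0,0]],[[0,0,0],[0,0,0]]]'
python3 -m handwheel '[[[0,0,-0.08],[0,0,0]],[[0,0,-0.2],[0,0,0]],[[0,0,-0.32],[0,0,0]],[[0,0,-0.36],[0,0,0]],[[0,0,-0.36],[0,0,0]]]'
python3 -c "
from h import *
go(501.8,-111.5,184,74.1)"
```

```text
time_s: 9.05
ee_pos: [490.8, 212.2, 73.9]
tool_rot: [-179.8, 0.1, 79.0]
wrist_force: [0.4, 0.2, 0.7]
finger_gap: 70.2
grip_force: 0.0
time_s: 9.47
ee_pos: [491.6, 213.3, 76.0]
tool_rot: [179.9, -0.0, 79.0]
wrist_force: [0.1, -0.0, 0.1]
finger_gap: 41.9
grip_force: 0.0
time_s: 9.88
ee_pos: [491.4, 213.3, 75.6]
tool_rot: [180.0, -0.0, 79.0]
wrist_force: [-1.4, -1.0, 6.7]
finger_gap: 33.5
grip_force: 20.0
time_s: 10.3
ee_pos: [492.2, 213.6, 186.2]
tool_rot: [179.7, -0.2, 79.1]
wrist_force: [0.2, -0.3, -0.9]
finger_gap: 33.5
grip_force: 20.0
t 10.3 [492.2 213.6 186.2] [179.7  -0.2  79.1] shift [-1.058  0.237  0.006] rows 7.8 turn [ 0.006 -0.004  0.11 ] 0.7
```

```bash

python3 -m handwheel '[[[-0.1,0.022,0],[0,0,0]],[[-0.23,0.05,0],[0,0,0]],[[-0.36,0.08,0],[0,0,0]],[[-0.49,0.11,0],[0,0,0]],[[-0.62,0.139,0],[0,0,0]]]'
python3 -m handwheel '[[[-0.13,0.03,0],[0,0,0]],[[-0.26,0.058,0],[0,0,0.11]],[[-0.37,0.083,0],[0,0,0.11]],[[-0.435,0.097,0],[0,0,0.11]],[[-0.435,0.097,0],[0,0,0.11]]]'
python3 -c "
from h import *
bot.camera('wrist');bot.camera('wrist')
go(501.8,-111.5,80,74.1)"
```

```text
time_s: 10.72
ee_pos: [496.0, 21.0, 182.0]
tool_rot: [-179.9, 0.0, 79.1]
wrist_force: [1.6, -0.3, 0.4]
finger_gap: 34.0
grip_force: 20.0
time_s: 11.13
ee_pos: [500.2, -114.3, 181.8]
tool_rot: [-179.9, 0.0, 73.9]
wrist_force: [-0.7, 1.1, -0.6]
finger_gap: 33.4
grip_force: 20.0
t 11.2333 [ 500.  -111.3  182. ] [-179.9   -0.    74. ] shift [0.001 0.007 0.34 ] rows 2.4 turn [-0.002 -0.    -0.002] 0.0
```

```bash

python3 -m handwheel '[[[0,0.006,0.1],[0,0,0]],[[0,0.006,0.21],[0,0,0]],[[0,0.006,0.3],[0,0,0]],[[0,0.006,0.34],[0,0,0]],[[0,0.006,0.34],[0,0,0]]]'
python3 -m handwheel '[[[0,0,0.005],[0,0,0]],[[0,0,0.008],[0,0,0]],[[0,0,0.008],[0,0,0]],[[0,0,0.008],[0,0,0]],[[0,0,0.008],[0,0,0]]]'
python3 -c "
from h import *
go(501.8,-111.5,75.3,74.1);print(bot.get_state()['wrist_force'])"
```

```text
time_s: 11.65
ee_pos: [500.9, -109.6, 78.2]
tool_rot: [-179.7, -0.0, 74.2]
wrist_force: [-0.4, 1.1, -1.6]
finger_gap: 33.8
grip_force: 20.0
time_s: 12.07
ee_pos: [502.5, -111.5, 79.4]
tool_rot: [179.9, -0.0, 74.1]
wrist_force: [0.8, 0.2, -1.3]
finger_gap: 33.8
grip_force: 20.0
t 12.0667 [ 502.5 -111.5   79.4] [179.9  -0.   74.1] shift [-0.001 -0.002  0.014] rows 0.1 turn [ 0.002 -0.    -0.   ] 0.0
[ 0.84751032  0.23920933 -1.28137099]
```

```bash

python3 -m handwheel '[[[0,0,0.006],[0,0,0]],[[0,0,0.01],[0,0,0]],[[0,0,0.01],[0,0,0]],[[0,0,0.01],[0,0,0]],[[0,0,0.01],[0,0,0]]]'
python3 -m handwheel '[[[0,0,0.002],[0,0,0]],[[0,0,0.002],[0,0,0]],[[0,0,0.002],[0,0,0]],[[0,0,0.002],[0,0,0]]]'
```

```text
time_s: 12.48
ee_pos: [502.3, -111.6, 75.6]
tool_rot: [180.0, -0.0, 74.1]
wrist_force: [-0.8, 0.1, -1.0]
finger_gap: 33.5
grip_force: 20.0
time_s: 12.82
ee_pos: [502.3, -111.6, 75.5]
tool_rot: [180.0, -0.0, 74.1]
wrist_force: [-3.0, -0.0, 8.0]
finger_gap: 33.8
grip_force: 20.0
```

Contact, so I'll release, retreat and go for the white jar.

```bash

python3 -m handwheel '[[[0,0,0],[0,0,0]],[[0,0,0],[0,0,0]],[[0,0,0],[0,0,0]],[[0,0,0],[0,0,0]],[[0,0,0],[0,0,0]]]' 65
python3 -m handwheel '[[[0,0,-0.05],[0,0,0]],[[0,0,-0.17],[0,0,0]],[[0,0,-0.3],[0,0,0]],[[0,0,-0.4],[0,0,0]],[[0,0,-0.4],[0,0,0]]]'
python3 -m handwheel '[[[0.1,-0.04,0],[0,0,0]],[[0.23,-0.095,0],[0,0,-0.11]],[[0.36,-0.15,0],[0,0,-0.11]],[[0.48,-0.2,0],[0,0,-0.11]],[[0.6,-0.25,0],[0,0,-0.11]]]' 80
python3 -c "
from h import *
go(502.5,275,160,79.2)"
```

```text
time_s: 13.23
ee_pos: [502.2, -111.5, 74.9]
tool_rot: [-180.0, -0.0, 74.1]
wrist_force: [0.3, 0.1, -0.3]
finger_gap: 61.4
grip_force: 0.0
time_s: 13.65
ee_pos: [504.1, -112.1, 200.3]
tool_rot: [179.5, 0.0, 74.1]
wrist_force: [1.0, 0.0, 0.8]
finger_gap: 65.4
grip_force: 0.0
time_s: 14.07
ee_pos: [478.7, 83.9, 194.7]
tool_rot: [-180.0, -0.0, 79.0]
wrist_force: [1.7, -0.5, -0.5]
finger_gap: 79.5
grip_force: 0.0
t 14.0667 [478.7  83.9 194.7] [-180.   -0.   79.] shift [ 0.64  -0.044  0.116] rows 4.7 turn [-0.    -0.    -0.004] 0.0
```

```bash

python3 -m handwheel '[[[0.13,-0.01,0],[0,0,0]],[[0.26,-0.02,0],[0,0,0]],[[0.39,-0.03,0],[0,0,0]],[[0.52,-0.036,0.05],[0,0,0]],[[0.62,-0.044,0.1],[0,0,0]]]'
python3 -m handwheel '[[[0.02,0,0.01],[0,0,0]],[[0.02,0,0.01],[0,0,0]],[[0.02,0,0.01],[0,0,0]]]'
python3 -c "
from h import *
bot.camera('wrist');c=bot.camera('wrist');s=bot.get_state();print(proj(c,[*s['ee_pos'][:2],90]))
im=c['color'][150:262,270:375];hsv=cv2.cvtColor(im,cv2.COLOR_RGB2HSV)
m=cv2.inRange(hsv,(12,35,110),(35,255,255));v,u=np.nonzero(m);print(len(u),u.min()+270,u.max()+270,v.min()+150,v.max()+150)
go(502.5,275,75.5,79.2)
cv2.imwrite('pics/w8.png',c['color'][:,:,::-1])"
```

```text
time_s: 14.48
ee_pos: [502.1, 270.2, 164.8]
tool_rot: [179.9, -0.1, 79.1]
wrist_force: [-0.1, -0.1, -0.3]
finger_gap: 79.6
grip_force: 0.0
time_s: 14.73
ee_pos: [502.7, 272.8, 161.6]
tool_rot: [-179.9, 0.0, 79.1]
wrist_force: [-0.2, -0.3, -0.5]
finger_gap: 80.1
grip_force: 0.0
[323.12991348 222.07806266]
4840 270 374 150 261
t 14.8333 [503.2 272.1 162.5] [180.  -0.  79.] shift [ 0.009 -0.004  0.29 ] rows 2.1 turn [ 0.    -0.    -0.005] 0.0
```

View pics/w8.png

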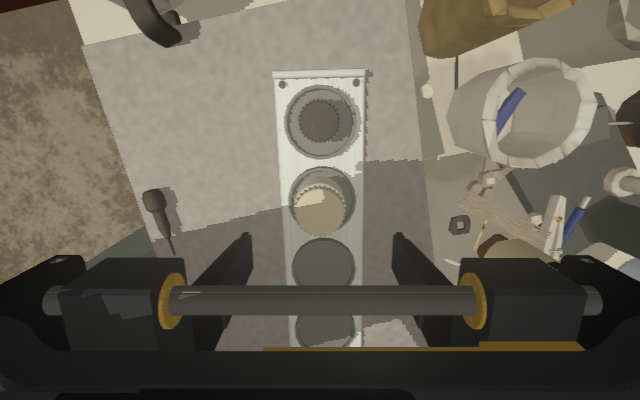

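The white cap is at (320,212) and the grey cap at (320,121). The white one needs about +3 mm along tool x and −1.5 mm in y, then descend.

```bash

python3 -m handwheel '[[[0.004,-0.003,0.13],[0,0,0]],[[0.01,-0.005,0.25],[0,0,0]],[[0.01,-0.005,0.29],[0,0,0]],[[0.01,-0.005,0.29],[0,0,0]]]'
python3 -m handwheel '[[[0,0,0],[0,0,0]],[[0,0,0],[0,0,0]],[[0,0,0],[0,0,0]],[[0,0,0],[0,0,0]],[[0,0,0],[0,0,0]]]' 32 20
python3 -m handwheel '[[[0,0,0],[0,0,0]],[[0,0,0],[0,0,0]],[[0,0,0],[0,0,0]],[[0,0,0],[0,0,0]],[[0,0,0],[0,0,0]]]'
python3 -m handwheel '[[[0,0,-0.08],[0,0,0]],[[0,0,-0.2],[0,0,0]],[[0,0,-0.32],[0,0,0]],[[0,0,-0.36],[0,0,0]],[[0,0,-0.36],[0,0,0]]]'
python3 -c "
from h import *
go(484.2,-172.5,184,74.1)"
```

```text
time_s: 15.17
ee_pos: [501.3, 274.7, 72.9]
tool_rot: [-179.8, 0.1, 78.9]
wrist_force: [-0.4, -0.2, 0.4]
finger_gap: 79.8
grip_force: 0.0
time_s: 15.58
ee_pos: [502.5, 276.4, 76.1]
tool_rot: [179.9, -0.1, 79.0]
wrist_force: [-0.1, 1.0, -1.0]
finger_gap: 52.2
grip_force: 0.0
time_s: 16.0
ee_pos: [502.2, 276.5, 75.4]
tool_rot: [180.0, -0.0, 79.0]
wrist_force: [-1.0, 0.2, 5.9]
finger_gap: 40.1
grip_force: 20.0
time_s: 16.42
ee_pos: [503.1, 276.9, 186.1]
tool_rot: [179.7, -0.2, 79.1]
wrist_force: [-0.6, 0.7, -1.0]
finger_gap: 39.5
grip_force: 20.0
t 16.4167 [503.1 276.9 186.1] [179.7  -0.2  79.1] shift [-1.483  0.223  0.004] rows 10.8 turn [ 0.006 -0.004  0.11 ] 0.7
```

```bash

python3 -m handwheel '[[[-0.1,0.015,0],[0,0,0]],[[-0.23,0.034,0],[0,0,0]],[[-0.36,0.054,0],[0,0,0]],[[-0.49,0.074,0],[0,0,0]],[[-0.62,0.093,0],[0,0,0]]]'
python3 -m handwheel '[[[-0.13,0.02,0],[0,0,0]],[[-0.26,0.039,0],[0,0,0]],[[-0.39,0.059,0],[0,0,0]],[[-0.52,0.078,0],[0,0,0]],[[-0.65,0.098,0],[0,0,0]]]'
python3 -m handwheel '[[[-0.1,0.015,0],[0,0,0.05]],[[-0.17,0.026,0],[0,0,0.11]],[[-0.21,0.032,0],[0,0,0.11]],[[-0.21,0.032,0],[0,0,0.11]],[[-0.21,0.032,0],[0,0,0.11]]]'
python3 -c "
from h import *
bot.camera('wrist');bot.camera('wrist')
go(484.2,-172.5,80,74.1)"
```

```text
time_s: 16.83
ee_pos: [493.1, 86.9, 181.5]
tool_rot: [-179.9, 0.0, 79.1]
wrist_force: [0.2, -0.9, -0.8]
finger_gap: 39.6
grip_force: 20.0
time_s: 17.25
ee_pos: [484.9, -110.2, 181.6]
tool_rot: [-179.9, -0.0, 79.0]
wrist_force: [0.9, -0.9, -0.3]
finger_gap: 39.7
grip_force: 20.0
time_s: 17.67
ee_pos: [483.0, -171.8, 182.1]
tool_rot: [-179.9, -0.0, 74.1]
wrist_force: [-0.3, -0.5, -1.2]
finger_gap: 39.6
grip_force: 20.0
t 17.7667 [ 483.3 -171.   182.6] [-179.9   -0.    74.2] shift [-0.004  0.005  0.342] rows 2.5 turn [-0.001 -0.001  0.002] 0.0
```

```bash

python3 -m handwheel '[[[-0.004,0.004,0.1],[0,0,0]],[[-0.004,0.004,0.21],[0,0,0]],[[-0.004,0.004,0.3],[0,0,0]],[[-0.004,0.004,0.342],[0,0,0]],[[-0.004,0.004,0.342],[0,0,0]]]'
python3 -m handwheel '[[[0,0,0.005],[0,0,0]],[[0,0,0.007],[0,0,0]],[[0,0,0.007],[0,0,0]],[[0,0,0.007],[0,0,0]],[[0,0,0.007],[0,0,0]]]'
python3 -c "
from h import *
go(484.2,-172.5,75.4,74.1);print(bot.get_state()['wrist_force'])"
```

```text
time_s: 18.18
ee_pos: [483.2, -171.8, 77.9]
tool_rot: [-179.7, -0.1, 74.2]
wrist_force: [0.2, -0.4, -1.0]
finger_gap: 39.5
grip_force: 20.0
time_s: 18.6
ee_pos: [484.5, -173.7, 79.1]
tool_rot: [179.9, 0.0, 74.1]
wrist_force: [-0.6, 0.4, -0.2]
finger_gap: 39.6
grip_force: 20.0
t 18.6 [ 484.5 -173.7   79.1] [179.9   0.   74.1] shift [ 0.004 -0.002  0.012] rows 0.1 turn [0.002 0.    0.   ] 0.0
[-0.63311819  0.39096719 -0.16678537]
```

```bash

python3 -m handwheel '[[[0.003,0,0.006],[0,0,0]],[[0.003,0,0.01],[0,0,0]],[[0.003,0,0.01],[0,0,0]],[[0.003,0,0.01],[0,0,0]],[[0.003,0,0.01],[0,0,0]]]'
python3 -m handwheel '[[[0,0,0.002],[0,0,0]],[[0,0,0.002],[0,0,0]],[[0,0,0.002],[0,0,0]],[[0,0,0.002],[0,0,0]]]'
```

```text
time_s: 19.02
ee_pos: [484.5, -172.9, 75.4]
tool_rot: [180.0, -0.0, 74.1]
wrist_force: [1.1, 1.4, 1.8]
finger_gap: 39.3
grip_force: 20.0
time_s: 19.35
ee_pos: [484.6, -172.9, 75.4]
tool_rot: [180.0, -0.0, 74.1]
wrist_force: [-1.5, 1.8, 11.7]
finger_gap: 39.4
grip_force: 20.0
```

```bash

python3 -m handwheel '[[[0,0,0],[0,0,0]],[[0,0,0],[0,0,0]],[[0,0,0],[0,0,0]],[[0,0,0],[0,0,0]],[[0,0,0],[0,0,0]]]' 70
python3 -m handwheel '[[[0,0,-0.05],[0,0,0]],[[0,0,-0.17],[0,0,0]],[[0,0,-0.3],[0,0,0]],[[0,0,-0.4],[0,0,0]],[[0,0,-0.4],[0,0,0]]]'
python3 -m handwheel '[[[0.1,-0.03,0],[0,0,0]],[[0.23,-0.06,0],[0,0,-0.11]],[[0.36,-0.1,0],[0,0,-0.11]],[[0.49,-0.13,0],[0,0,-0.11]],[[0.62,-0.17,0],[0,0,-0.11]]]'
python3 -m handwheel '[[[0.13,-0.005,0],[0,0,0]],[[0.26,-0.01,0],[0,0,0]],[[0.39,-0.015,0],[0,0,0]],[[0.52,-0.02,0],[0,0,0]],[[0.65,-0.025,0],[0,0,0]]]'
python3 -c "
from h import *
go(513.5,338,160,79.2)"
```

```text
time_s: 19.77
ee_pos: [484.4, -172.8, 74.6]
tool_rot: [-180.0, -0.0, 74.1]
wrist_force: [0.3, 0.7, 0.9]
finger_gap: 66.2
grip_force: 0.0
time_s: 20.18
ee_pos: [486.2, -173.6, 200.0]
tool_rot: [179.5, 0.1, 74.1]
wrist_force: [-0.3, 0.1, 0.4]
finger_gap: 70.2
grip_force: 0.0
time_s: 20.6
ee_pos: [486.2, 21.6, 194.4]
tool_rot: [-180.0, -0.0, 79.0]
wrist_force: [0.5, 1.0, -0.5]
finger_gap: 70.5
grip_force: 0.0
time_s: 21.02
ee_pos: [515.9, 214.9, 194.2]
tool_rot: [-180.0, 0.0, 79.0]
wrist_force: [0.7, -1.1, -0.7]
finger_gap: 70.0
grip_force: 0.0
t 21.0167 [515.9 214.9 194.2] [-180.    0.   79.] shift [ 0.401 -0.086  0.114] rows 3.1 turn [-0.     0.    -0.003] 0.0
```

```bash

python3 -m handwheel '[[[0.13,-0.03,0],[0,0,0]],[[0.26,-0.056,0],[0,0,0]],[[0.37,-0.08,0.05],[0,0,0]],[[0.4,-0.086,0.114],[0,0,0]],[[0.4,-0.086,0.114],[0,0,0]]]'
python3 -c "
from h import *
bot.camera('wrist');bot.camera('wrist');bot.camera('wrist');c=bot.camera('wrist');s=bot.get_state();print(proj(c,[*s['ee_pos'][:2],76]))
go(513.5,338,75.5,79.2)
cv2.imwrite('pics/w9.png',c['color'][:,:,::-1])"
```

```text
time_s: 21.43
ee_pos: [511.7, 337.4, 156.7]
tool_rot: [-179.8, 0.2, 79.2]
wrist_force: [-0.4, -0.4, -0.8]
finger_gap: 70.0
grip_force: 0.0
[323.25088681 216.75637953]
t 21.6333 [514.  334.7 161.2] [180.  -0.  79.] shift [ 0.01  -0.004  0.286] rows 2.1 turn [ 0.001 -0.    -0.005] 0.0
```

View pics/w9.png

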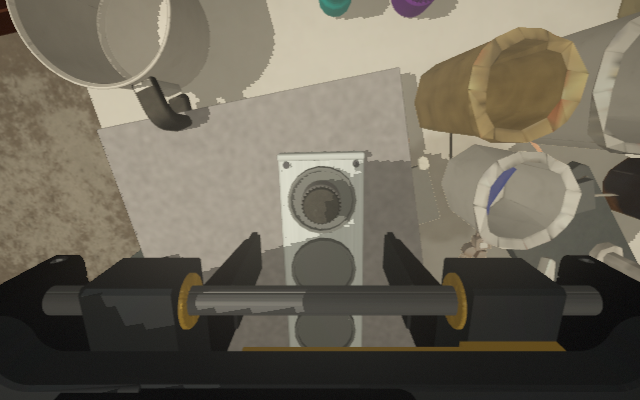

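The grey cap is at (321,206), about 3 mm ahead of the axis. Before descending I'll check the gripper body's clearance to the white bucket, whose rim is near (480,210).

```bash
python3 -c "
from h import *
c=bot.camera('wrist')
for z in(0,60,90,120,140):print(z,ray(c,480,210,z).round(),ray(c,442,185,z).round(),ray(c,430,90,z).round())"
```

```text
0 [669. 286.   0.] [633. 320.   0.] [631. 412.   0.]
60 [642. 310.  60.] [613. 337.  60.] [611. 412.  60.]
90 [629. 322.  90.] [603. 346.  90.] [601. 412.  90.]
120 [615. 334. 120.] [593. 355. 120.] [592. 412. 120.]
140 [606. 342. 140.] [587. 360. 140.] [585. 412. 140.]
```

```bash

python3 -m handwheel '[[[0.004,-0.003,0.13],[0,0,0]],[[0.01,-0.004,0.25],[0,0,0]],[[0.01,-0.004,0.287],[0,0,0]],[[0.01,-0.004,0.287],[0,0,0]]]'
python3 -m handwheel '[[[0,0,0],[0,0,0]],[[0,0,0],[0,0,0]],[[0,0,0],[0,0,0]],[[0,0,0],[0,0,0]],[[0,0,0],[0,0,0]]]' 24 20
python3 -m handwheel '[[[0,0,0],[0,0,0]],[[0,0,0],[0,0,0]],[[0,0,0],[0,0,0]],[[0,0,0],[0,0,0]],[[0,0,0],[0,0,0]]]'
python3 -m handwheel '[[[0,0,-0.08],[0,0,0]],[[0,0,-0.2],[0,0,0]],[[0,0,-0.32],[0,0,0]],[[0,0,-0.36],[0,0,0]],[[0,0,-0.36],[0,0,0]]]'
python3 -c "
from h import *
go(466.5,-234,184,74.1)"
```

```text
time_s: 22.02
ee_pos: [512.4, 337.5, 72.7]
tool_rot: [-179.8, 0.1, 79.0]
wrist_force: [0.3, 0.6, -0.6]
finger_gap: 69.8
grip_force: 0.0
time_s: 22.43
ee_pos: [513.3, 338.9, 75.6]
tool_rot: [179.9, -0.1, 79.0]
wrist_force: [1.1, -0.2, 0.5]
finger_gap: 41.6
grip_force: 0.0
time_s: 22.85
ee_pos: [513.1, 338.9, 74.9]
tool_rot: [180.0, -0.0, 79.0]
wrist_force: [-2.3, -1.3, 6.0]
finger_gap: 31.4
grip_force: 20.0
time_s: 23.27
ee_pos: [513.9, 339.4, 185.8]
tool_rot: [179.8, -0.2, 79.1]
wrist_force: [0.5, 0.5, -0.7]
finger_gap: 31.0
grip_force: 20.0
t 23.2667 [513.9 339.4 185.8] [179.8  -0.2  79.1] shift [-1.906  0.208  0.   ] rows 13.8 turn [ 0.005 -0.005  0.11 ] 0.7
```

```bash

python3 -m handwheel '[[[-0.1,0.011,0],[0,0,0]],[[-0.23,0.025,0],[0,0,0]],[[-0.36,0.039,0],[0,0,0]],[[-0.49,0.053,0],[0,0,0]],[[-0.62,0.068,0],[0,0,0]]]'
python3 -m handwheel '[[[-0.13,0.014,0],[0,0,0]],[[-0.26,0.028,0],[0,0,0]],[[-0.39,0.042,0],[0,0,0]],[[-0.52,0.057,0],[0,0,0]],[[-0.65,0.071,0],[0,0,0]]]'
python3 -m handwheel '[[[-0.13,0.014,0],[0,0,0]],[[-0.26,0.028,0],[0,0,0.05]],[[-0.39,0.042,0],[0,0,0.11]],[[-0.5,0.055,0],[0,0,0.11]],[[-0.59,0.064,0],[0,0,0.11]]]'
python3 -c "
from h import *
bot.camera('wrist');bot.camera('wrist')
go(466.5,-234,80,74.1)"
```

```text
time_s: 23.68
ee_pos: [496.5, 150.7, 181.0]
tool_rot: [-179.9, 0.0, 79.1]
wrist_force: [0.1, -0.9, -0.4]
finger_gap: 31.4
grip_force: 20.0
time_s: 24.1
ee_pos: [480.4, -44.9, 181.2]
tool_rot: [-179.9, -0.0, 79.0]
wrist_force: [1.4, -0.1, -1.1]
finger_gap: 31.6
grip_force: 20.0
time_s: 24.52
ee_pos: [465.7, -222.9, 181.0]
tool_rot: [-179.9, -0.0, 74.0]
wrist_force: [0.8, 0.5, -1.7]
finger_gap: 31.2
grip_force: 20.0
t 24.6167 [ 465.9 -223.8  180.9] [-179.9   -0.    73.9] shift [-0.032  0.012  0.336] rows 2.4 turn [-0.002 -0.    -0.005] 0.0
```

```bash

python3 -m handwheel '[[[-0.02,0.008,0.05],[0,0,0]],[[-0.032,0.011,0.16],[0,0,0]],[[-0.032,0.011,0.27],[0,0,0]],[[-0.032,0.011,0.335],[0,0,0]],[[-0.032,0.011,0.335],[0,0,0]]]'
python3 -m handwheel '[[[0,0,0.005],[0,0,0]],[[0,0,0.007],[0,0,0]],[[0,0,0.007],[0,0,0]],[[0,0,0.007],[0,0,0]],[[0,0,0.007],[0,0,0]]]'
python3 -c "
from h import *
go(466.5,-234,75,74.1);print(bot.get_state()['wrist_force'])"
```

```text
time_s: 25.03
ee_pos: [465.3, -229.0, 77.6]
tool_rot: [-179.6, -0.1, 74.1]
wrist_force: [-0.7, 0.1, -0.9]
finger_gap: 31.3
grip_force: 20.0
time_s: 25.45
ee_pos: [467.6, -230.9, 80.8]
tool_rot: [179.9, 0.0, 74.1]
wrist_force: [0.7, -0.0, 0.1]
finger_gap: 31.6
grip_force: 20.0
t 25.45 [ 467.6 -230.9   80.8] [179.9   0.   74.1] shift [-0.011 -0.001  0.019] rows 0.2 turn [ 0.002  0.001 -0.   ] 0.0
[ 0.72025811 -0.0279123   0.07665122]
```

```bash

python3 -m handwheel '[[[-0.008,0,0.008],[0,0,0]],[[-0.008,0,0.016],[0,0,0]],[[-0.008,0,0.016],[0,0,0]],[[-0.008,0,0.016],[0,0,0]],[[-0.008,0,0.016],[0,0,0]]]'
python3 -m handwheel '[[[0,0,0.002],[0,0,0]],[[0,0,0.002],[0,0,0]],[[0,0,0.002],[0,0,0]],[[0,0,0.002],[0,0,0]]]'
```

```text
time_s: 25.87
ee_pos: [466.5, -233.1, 74.9]
tool_rot: [-180.0, -0.0, 74.1]
wrist_force: [1.1, -0.3, -0.4]
finger_gap: 31.6
grip_force: 20.0
time_s: 26.2
ee_pos: [466.5, -233.1, 74.9]
tool_rot: [180.0, 0.0, 74.1]
wrist_force: [-1.9, 0.4, 7.0]
finger_gap: 31.1
grip_force: 20.0
```

```bash

python3 -m handwheel '[[[0,0,0],[0,0,0]],[[0,0,0],[0,0,0]],[[0,0,0],[0,0,0]],[[0,0,0],[0,0,0]],[[0,0,0],[0,0,0]]]' 65
python3 -m handwheel '[[[0,0,-0.05],[0,0,0]],[[0,0,-0.17],[0,0,0]],[[0,0,-0.3],[0,0,0]],[[0,0,-0.42],[0,0,0]],[[0,0,-0.5],[0,0,0]]]'
python3 -m handwheel '[[[0.1,0,0],[0,0,0]],[[0.11,0,0],[0,0,0]],[[0.11,0,0],[0,0,0]],[[0.11,0,0],[0,0,0]]]'
python3 -c "
from h import *
bot.camera('wrist');c=bot.camera('wrist')
cv2.imwrite('pics/w10.png',c['color'][:,:,::-1]);c=bot.camera('side')
cv2.imwrite('pics/s2.png',cv2.resize(c['color'][190:290,310:450,::-1],None,fx=5,fy=5,interpolation=cv2.INTER_CUBIC))"
```

```text
time_s: 26.62
ee_pos: [466.6, -233.1, 74.3]
tool_rot: [-180.0, -0.0, 74.1]
wrist_force: [0.3, 0.1, -0.5]
finger_gap: 59.1
grip_force: 0.0
time_s: 27.03
ee_pos: [466.9, -233.3, 227.7]
tool_rot: [179.8, 0.0, 74.1]
wrist_force: [0.1, 0.2, 0.3]
finger_gap: 65.0
grip_force: 0.0
time_s: 27.37
ee_pos: [475.5, -201.3, 224.0]
tool_rot: [-180.0, -0.0, 74.1]
wrist_force: [0.7, -0.5, -0.5]
finger_gap: 65.2
grip_force: 0.0
```

View pics/w10.png

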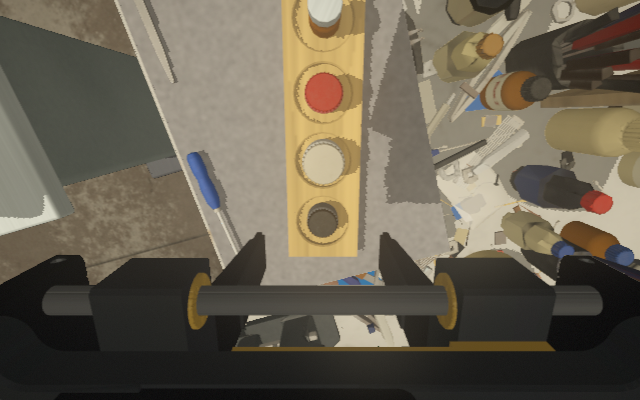

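View pics/s2.png

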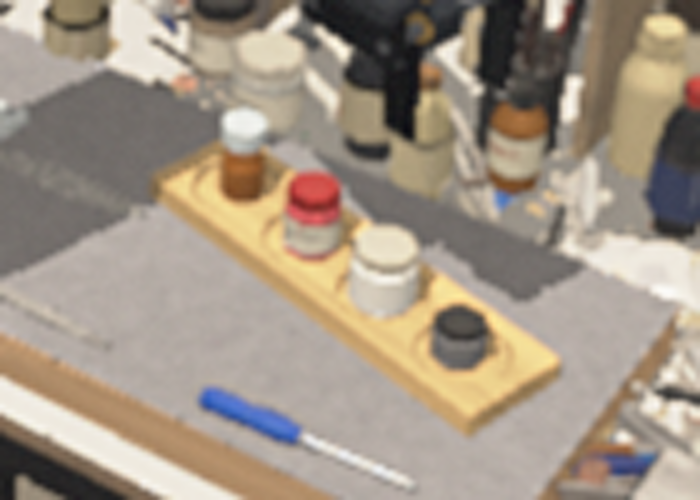

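Both views show the rack, left to right, holding glass (325,17), red (324,93), white (323,162) and grey (323,220). All four are upright inside their recesses and the gripper is clear.

```bash
python3 -c "
from bench import bot
print(bot.finish_job())"
```

```text
the job is handed in; nothing more can be done
None
```

The four jars now stand upright in the wooden rack in reverse order (left to right: glass, red, white, grey), and I handed the job in at about 27.5 s of the 102 s allowed; no verdict came back.

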